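# Put the dilated-eye examination kit back into its own holders

## Robot

A 7-joint arm with a two-finger parallel gripper is mounted at the origin on a cart in front of the work surface, level with it; the furniture and walls round the work are solid. World frame = base frame: x ahead of the robot, y to its left, z up, the work surface at z = 0. Lengths are in m, angles in rad, forces in N, time in s.
With the tool pointing down it reaches from about 0.425 to 1.025 m from the base axis. Payload 3.6 kg.
Tool frame: the origin (TCP) lies midway between the tips of the shut fingers; the grasp point (between the pads) lies 19 mm behind it; z points along the fingers, y is the line along which they close (so a half turn about z gives the same grasp; the last joint's range is limited). The gripper opens to 85 mm and grips with 20 to 120 N. Pads are 22 mm wide; open, the fingers measure 114 mm over their backs; the gripper's body (76 mm by 85 mm) begins 54 mm behind the grasp point. The pads swing forward as they close: fully open they stand 13 mm farther back than shut.
Start: joints at [1.032, 0.591, 0.048, 1.609, -0.033, 0.943, -0.034], TCP at [0.313, -0.654, 0.202] pointing down, gripper open.
Joint ranges: [-2.69, 2.69], [-0.47, 2.24], [-1.27, 1.36], [0.19, 2.51], [-1.53, 4.68], [0.08, 2.07], [-3.09, 3.09]. Speed limits (rad/s): [2.57, 2.57, 3.14, 3.14, 3.14, 3.14, 3.14].

## Interface

Orientations are given as a unit quaternion [x, y, z, w].
In Python, from bench import bot gives the robot as it stands. Calls block until the motion is done:
- bot.move_pose(position, orientation): joint-space move of the TCP to a pose.
- bot.move_linear(position, attitude=None, rate=0.15): straight line of the TCP; attitude=None keeps the orientation; rate is the mean speed in m/s.
- bot.move_j(angles): joint-space move.
- bot.command_gripper(opening, grip_force=None): finger opening in m; grip_force is the grip in N (None keeps the last); returns when the fingers have stopped.
- bot.hold(seconds).
- bot.solve_ik(position, orientation): joint angles nearest the present ones, or None.
- bot.capture(name): name is "scene" or "top"; returns the picture (480x640x3 uint8, red, green, blue); there is no depth.
- bot.camera_params(name): a dict with "intrinsics" (3x3 intrinsics, pixels), "rvec" (rotation vector, rad) and "tvec" (3), from world to camera coordinates, as OpenCV has them. Camera axes: x right, y down, z forward; pixel columns grow to the right and rows downward; lengths in m; the calibration is good to about 2 mm. A picture is of the moment at which its call begins. camera_params takes no time and is no camera call.
A pose or a line that the arm cannot do raises bot.PlanningError and nothing moves.
- bot.hand_in(): hands the job in; it is judged then, once.
Readings, each from a call of its own:
- bot.get_clock(): time.
- bot.get_joints(): joint angles.
- bot.get_dq(): joint speeds.
- bot.get_joint_efforts(): joint torques, N m.
- bot.get_position(): TCP position.
- bot.get_orientation(): TCP orientation.
- bot.get_ft_force(): force on the tool from outside, world axes, zero at the start.
- bot.get_wrist_torque(): the same for the moment, N m.
- bot.get_opening(): finger opening in m.
- bot.get_grasp_force(): force on a finger pad.
Only numpy, scipy, OpenCV 4.12 (cv2) and the standard library are available. Lean on these libraries where they do the work, as an engineer would, in place of code of your own. Each camera call takes 0.05 s, during which the arm holds its last target. There are 200 camera calls.

## Task

The dilated-eye examination is over: put each thing that was left out at the front of the table back into its own holder. The big lens with the blue ring goes into the wide blue-lined dock, the small lens with the red ring into the narrow red-lined dock, the dropper bottle upright into the deep brown-lined well, and the penlight lengthwise across the two notched posts of its rest. Set the glass lenses down rather than dropping them, never let the bottle fall over, leave the spectacles and the cup of swabs where they are, and let go of everything.

Things in the scene. Friction and masses are not known exactly. Their poses are not given: they have to be found in the camera images.
- blue_lens: Big hand-held condensing lens lying flat: glass in an anodised blue ring, about 60 g. Origin: centre of the underside; z up. 30 mm tall. Underside 44 mm across, widening to 58 mm at 11 mm; upright ribbed band 58 mm across from 11 to 25 mm height (grip here), narrowing to 51 mm at the top. Round: any yaw.
- red_lens: Small hand-held condensing lens lying flat: glass in an anodised red ring, about 40 g. Origin: centre of the underside; z up. 30 mm tall. Underside 28 mm across, widening to 38 mm at 11 mm; upright ribbed band 38 mm across from 11 to 25 mm height (grip here), narrowing to 31 mm at the top. Round: any yaw.
- drops: Amber dropper bottle with a printed label and black rubber bulb, standing, about 70 g. Origin: centre of the underside; z up. Round body 33 mm across up to about 62 mm, collar 24 mm across up to 77 mm, bulb 13 mm across to 102 mm, the tallest of the four. Grip the body at 45 to 60 mm.
- penlight: Slim dark blue penlight lying flat, 130 mm long, 13 mm wide, 14 mm high, about 40 g. Origin: middle of the underside; its long axis is its own y axis, z up. Grip it across the middle, from above. Either end may point either way in its rest.
- blue_dock: Fixed round ivory holder, 84 mm across, 18 mm high, with a blue-lined conical recess: 64 mm across at the rim, 52 mm at its flat floor, which is 8 mm above the table. Origin: centre of the underside; z up. For the big blue lens.
- red_dock: Fixed round ivory holder, 68 mm across, 18 mm high, with a red-lined conical recess: 48 mm across at the rim, 36 mm at its flat floor, which is 8 mm above the table. Origin: centre of the underside; z up. For the small red lens.
- bottle_dock: Fixed round ivory holder, 72 mm across, 34 mm high, with a deep brown-lined tapering well: 54 mm across at the rim, 40 mm at its flat floor, which is 8 mm above the table. Origin: centre of the underside; z up. For the dropper bottle.
- penlight_rest: Fixed ivory rest: base plate 46 by 104 mm, 10 mm high, with two notched posts 46 mm high, 76 mm apart along its own y axis (middle to middle), each 12 mm thick. The dark-lined notches run along y: 33 mm wide at the mouth, 17 mm at the bottom, which is 31 mm above the table. Open between the posts (64 mm). Origin: centre of the underside. The penlight lies along y.
- spectacles: The patient's dark red spectacles, open, 141 by 142 by 42 mm, at the front left. Bystander: leave alone. Origin: centre of the underside.
- swab_cup: Pale cup of cotton swabs, 57 mm across, 99 mm high with the swabs, behind the holders. Bystander: leave alone. Origin: centre of the underside.

How it is judged:
By the outcome, as a careful person would: the job done as asked, in the order asked, and still so for the second after the job is handed in, with the robot touching nothing.
It also fails if it takes over 90 s, if anything falls off the work surface, if the arm or the gripper's body presses on something with over 40 N, if the wrist force passes 120 N, or if a joint passes its speed limit or range.

## Working session

There is one attempt and no reset: what is moved stays moved. The work goes in short steps, each a Python script; the robot and the scene stay as the last script left them, time stands still between calls to the robot, and variables do not carry over. Pictures are saved under pics/ and viewed, at most 14 in all, crops included, and the job is handed in when it is done.

```bash
mkdir -p pics; ls
python3 - <<'E'
from bench import bot
import cv2
for n in("top","scene"):
    cv2.imwrite(f"pics/{n}0.png",bot.capture(n)[:,:,::-1]); print(n,bot.camera_params(n))
print(bot.get_orientation(),bot.get_opening())
E
```

```text
pics
top {'intrinsics': array([[440.27715793,   0.        , 317.06370938],
       [  0.        , 440.27715793, 245.3709915 ],
       [  0.        ,   0.        ,   1.        ]]), 'rvec': array([ 2.14229998, -2.18962589,  0.13384907]), 'tvec': array([-0.09570697,  0.56453445,  1.12677775])}
scene {'intrinsics': array([[478.10432373,   0.        , 321.10685251],
       [  0.        , 478.10432373, 235.44022717],
       [  0.        ,   0.        ,   1.        ]]), 'rvec': array([ 0.97118188, -2.4707087 ,  1.03263494]), 'tvec': array([0.33489425, 0.34806437, 0.7261126 ])}
[ 9.75248833e-01  2.21107809e-01 -2.81662459e-04 -9.85197064e-04] 0.08532734627215059
```

View pics/top0.png

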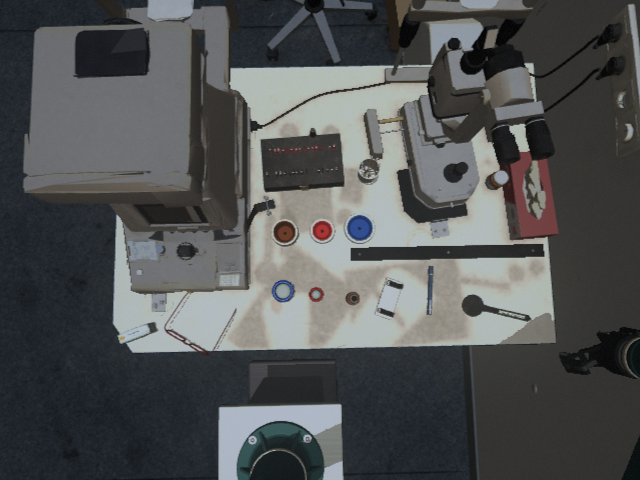

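View pics/scene0.png

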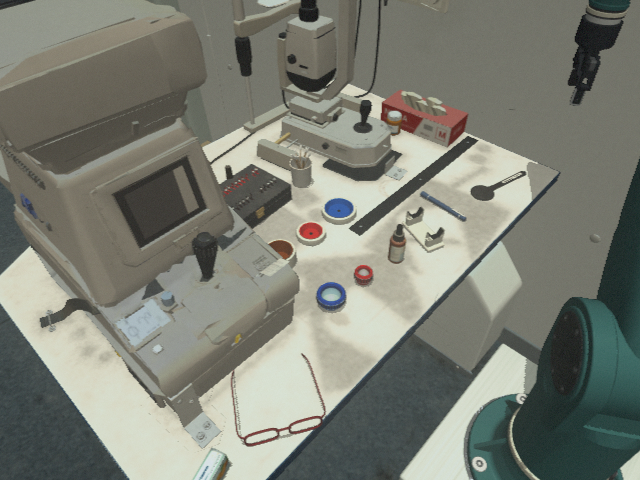

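The top view has the robot at the bottom, with +x up and +y left. Things left out: blue lens (283,291), red lens (316,294), bottle (352,298), penlight (430,290). Holders: rest (390,297), brown dock (285,232), red dock (322,231), blue dock (359,228). The scene view agrees with this.

```bash
cat > vis.py <<'E'
import cv2, numpy as np
from bench import bot
def cam(n):
    p=bot.camera_params(n); R=cv2.Rodrigues(p["rvec"])[0]; return p["intrinsics"],R,p["tvec"],-R.T@p["tvec"]
def cast(n,px,z):
    K,R,t,C=cam(n); px=np.atleast_2d(np.float64(px))
    d=np.c_[px,np.ones(len(px))]@np.linalg.inv(K).T@R
    return C[:2]+d[:,:2]*((z-C[2])/d[:,2:])
def project(n,P):
    K,R,t,C=cam(n); return cv2.projectPoints(np.float64(P).reshape(-1,1,3),cv2.Rodrigues(R)[0],t,K,None)[0][:,0]
def triang(px):
    Ps=[]
    for n in px: K,R,t,C=cam(n); Ps.append(K@np.c_[R,t])
    X=cv2.triangulatePoints(*Ps,*[np.float64(px[n]).reshape(2,1) for n in px])[:,0]; return X[:3]/X[3]
def hull(img,roi,f):
    """pixel hull of the mask f(h,s,v) in roi (x0,y0,x1,y1)"""
    x0,y0,x1,y1=roi; hsv=cv2.cvtColor(img[y0:y1,x0:x1],cv2.COLOR_RGB2HSV).astype(int)
    m=f(*np.moveaxis(hsv,2,0)).astype(np.uint8)
    _,lab,st,_=cv2.connectedComponentsWithStats(m,connectivity=8)
    k=1+np.argmax(st[1:,4]); ys,xs=np.nonzero(lab==k)
    return cv2.convexHull(np.float32(np.c_[xs+x0,ys+y0])),int(st[k,4])
def circ(n,img,roi,f,z):
    h,a=hull(img,roi,f); w=cast(n,h[:,0],z).astype(np.float32)
    M=cv2.moments(w-w.mean(0)); c=w.mean(0)+np.array([M["m10"],M["m01"]])/M["m00"]
    return c, 2*np.sqrt(abs(M["m00"])/np.pi), a
blue=lambda h,s,v:(abs(h-110)<14)&(s>120)&(v>40)
red=lambda h,s,v:((h<8)|(h>170))&(s>110)&(v>50)
brown=lambda h,s,v:(h<18)&(s>110)&(v>30)&(v<170)
dark=lambda h,s,v:v<90
E
python3 - <<'E'
from vis import *
T=bot.capture("top");S=bot.capture("scene")
print("C",cam("top")[3].round(3),cam("scene")[3].round(3))
for nm,f,z,rt,rs in [("blue_dock",blue,.018,(338,208,382,250),(315,190,362,228)),("red_dock",red,.018,(304,214,340,248),(292,216,330,248)),
 ("brown_dock",brown,.034,(268,215,302,248),(262,235,300,268)),
 ("blue_lens",blue,.022,(266,275,300,308),(310,278,352,314)),("red_lens",red,.022,(304,282,328,306),(350,260,378,288))]:
    for n,I,r in(("top",T,rt),("scene",S,rs)):
        c,d,a=circ(n,I,r,f,z); print(nm,n,c.round(4),"dia",d.round(4),a)
h,a=hull(T,(420,260,440,320),lambda h,s,v:(v<150)&(abs(h-108)<25)&(s>50))
w=cast("top",h[:,0],.008).astype(np.float32); print("pen",cv2.minAreaRect(w*1000),a)
for r in((380,275,410,292),(372,304,396,322)):
    h,a=hull(T,r,dark); print("rest",cast("top",[cv2.minAreaRect(h)[0]],.044),cv2.minAreaRect(h),a)
a=cv2.resize(T[260:330,265:445],None,fx=4,fy=4,interpolation=3); b=cv2.resize(S[180:320,300:480],None,fx=4,fy=4,interpolation=3)
cv2.imwrite("pics/ct.png",a[:,:,::-1]);cv2.imwrite("pics/cs.png",b[:,:,::-1])
E
```

```text
C [ 0.429 -0.097  1.185] [0.052 0.425 0.76 ]
blue_dock top [ 0.6105 -0.223 ] dia 0.0646 469
blue_dock scene [ 0.6085 -0.22  ] dia 0.0643 402
red_dock top [ 0.6049 -0.1219] dia 0.0498 288
red_dock scene [ 0.603  -0.1184] dia 0.0504 292
brown_dock top [ 0.6014 -0.0215] dia 0.0549 259
brown_dock scene [ 0.598  -0.0276] dia 0.0451 247
blue_lens top [ 0.4464 -0.0141] dia 0.0526 130
blue_lens scene [ 0.4465 -0.0143] dia 0.0541 224
red_lens top [ 0.4347 -0.1014] dia 0.0344 75
red_lens scene [ 0.4356 -0.101 ] dia 0.0356 132
pen ((436.6143798828125, -404.9897766113281), (7.996215343475342, 85.06919860839844), 87.01886749267578) 87
rest [[ 0.4548418  -0.30756234]] ((395.1864929199219, 284.5189208984375), (14.483729362487793, 4.999460220336914), 17.102725982666016) 66
rest [[ 0.38389357 -0.28205755]] ((386.44525146484375, 312.4794616699219), (13.342691421508789, 4.564604759216309), 20.556045532226562) 62
```

View pics/ct.png

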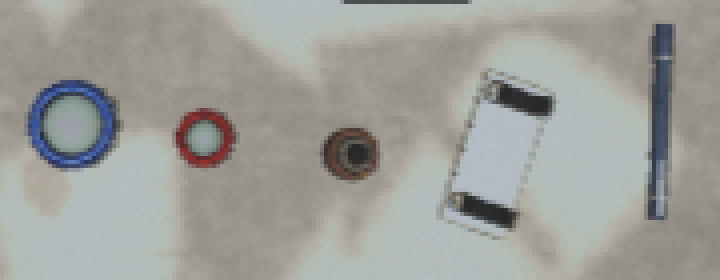

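View pics/cs.png

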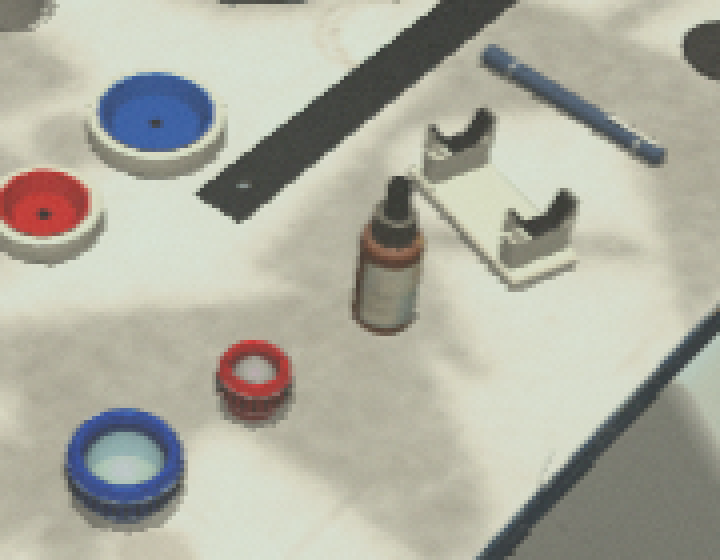

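Close up in the top crop: bottle body at about (352.8,298.5), bulb at about (354.3,298.3), penlight ends at (430.8,266.2) and (428.8,314.8), and the rest's dark notches at (396,284.5) and (387,313). The scene crop shows the bottle upright. I'll fix those points and move the blue lens first. I'm gripping high so the fingertips clear the dock rim.

```bash
cat > arm.py <<'E'
import numpy as np
from bench import bot
def q(deg): a=np.radians(deg)/2; return [np.cos(a),np.sin(a),0,0]
def pick(xy,z,a,opening,force,up=.16):
    bot.command_gripper(opening)
    bot.move_pose([*xy,up],q(a)); bot.move_linear([*xy,z],rate=.12)
    bot.command_gripper(0,force)
    print("grip",bot.get_opening(),bot.get_grasp_force(),bot.get_position().round(4))
    bot.move_linear([*xy,up],rate=.15)
    print("lifted",bot.get_opening(),bot.get_grasp_force(),bot.get_clock())
def lower(xy,z_from,z_end,stop=4):
    """creep down until z_end or until contact"""
    f0=bot.get_ft_force()[2]; z=z_from
    while z>z_end+1e-6:
        z=max(z-.001,z_end); bot.move_linear([*xy,z],rate=.02)
        if bot.get_ft_force()[2]-f0>stop: break
    print("down at",z,"df",bot.get_ft_force()[2]-f0,bot.get_clock())
E
python3 - <<'E'
from vis import *; from arm import *
print("bulb",cast("top",[[354.25,298.25]],.10),"body",cast("top",[[352.75,298.5]],.045))
print("scene bulb",cast("scene",[[400/4+300,180/4+180]],.10),"base",cast("scene",[[386/4+300,320/4+180]],0.0))
print("pen",cast("top",[[430.8,266.2],[428.8,314.8]],.008),"scene",cast("scene",[[490/4+300,55/4+180],[657/4+300,154/4+180]],.008))
print("plate",cast("top",[[388.9,298.5]],.008))
pick((.4464,-.0142),.0085,90,.080,30)
E
```

```text
bulb [[ 0.42233535 -0.19547457]] body [[ 0.42142862 -0.196597  ]]
scene bulb [[ 0.41965572 -0.19158261]] base [[ 0.41522758 -0.1908455 ]]
pen [[ 0.50244142 -0.41188373]
 [ 0.37385886 -0.3998848 ]] scene [[ 0.49731372 -0.40574008]
 [ 0.37454426 -0.39613324]]
plate [[ 0.41902951 -0.29591415]]
grip 1.161208300539446e-05 0.0 [ 0.4464 -0.0142  0.0085]
lifted -0.00022115176866679452 0.0 6.075
```

Run:
```python
from vis import *; from arm import *
T=bot.capture("top");S=bot.capture("scene")
for n,I,r in(("top",T,(255,265,310,318)),("scene",S,(300,270,360,325))):
    try: print(circ(n,I,r,blue,.022))
    except Exception as e: print(e)
cv2.imwrite("pics/s1.png",cv2.resize(S[180:330,260:460],None,fx=4,fy=4,interpolation=3)[:,:,::-1])
```

```text
attempt to get argmax of an empty sequence
(array([ 0.44300167, -0.00358407]), np.float64(0.03962446086965994), 130)
```

View pics/s1.png

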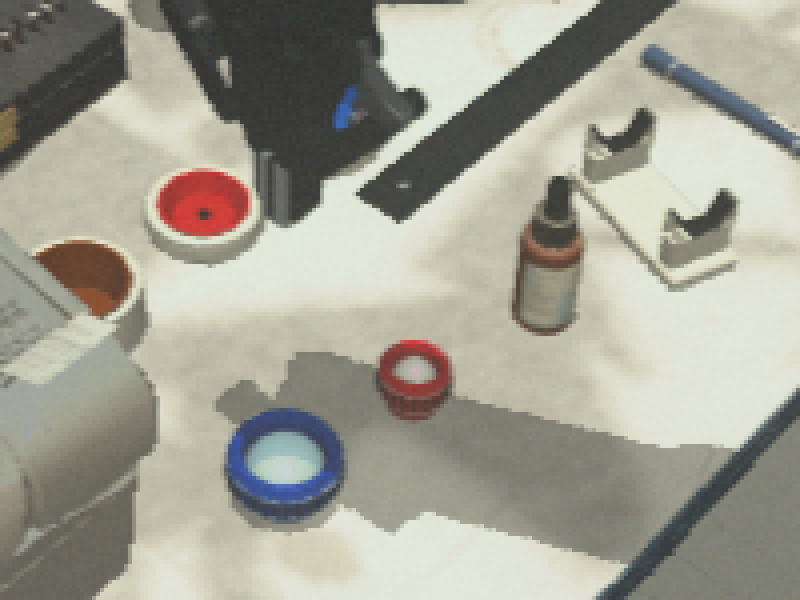

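Run:
```python
from vis import *; from arm import *
print(bot.get_position(),bot.get_orientation(),bot.get_opening(),bot.get_ft_force(),bot.get_joints().round(3))
print(project("scene",[bot.get_position(),[.4464,-.0142,.022]]),project("top",[bot.get_position()]))
bot.command_gripper(.08); print(bot.get_opening(),bot.get_clock())
T=bot.capture("top");S=bot.capture("scene")
cv2.imwrite("pics/s2.png",np.hstack([cv2.resize(S[120:320,240:440],None,fx=2,fy=2),cv2.resize(T[200:400,180:380],None,fx=2,fy=2)])[:,:,::-1])
```

```text
[ 0.44562634 -0.01419801  0.15913367] [ 0.70705494  0.70715783 -0.00072255 -0.00077402] 7.873150559622331e-05 [ 0.4313447   0.16572566 -1.39719351] [ 0.24   0.333 -0.383  2.242  0.217  0.602 -0.303]
[[331.32835161 244.45011282]
 [330.59694591 293.24647327]] [[278.08657885 289.99678809]]
0.07972338072025635 6.9167
```

View pics/s2.png

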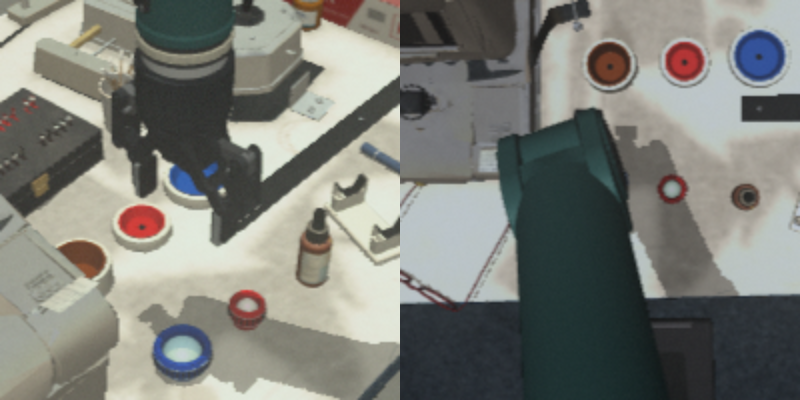

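The shut fingertips show about 9 px (roughly 25 mm) higher than the projected TCP at (331,244), and the lens hasn't moved. So the fingers closed above it. I'll check the real tip height with a gentle touch on bare table.

Run:
```python
from vis import *; from arm import *
bot.command_gripper(0)
bot.move_pose([.52,-.06,.06],q(90)); bot.move_linear([.52,-.06,.012],rate=.12)
S=bot.capture("scene"); cv2.imwrite("pics/s3.png",cv2.resize(S[160:310,260:460],None,fx=4,fy=4)[:,:,::-1]); print(project("scene",[bot.get_position(),[.52,-.06,0]]),bot.get_position(),bot.get_ft_force())
lower((.52,-.06),.012,-.026,stop=3); print(bot.get_position())
bot.move_linear([.52,-.06,.06])
```

```text
[[319.05400499 264.59317637]
 [319.40856658 268.76089532]] [ 0.52048326 -0.05963997  0.01308813] [-0.40128683 -0.19505987  0.3549831 ]
down at -0.026 df 0.29760500580801597 18.4417
[ 0.51993616 -0.0599742  -0.0260749 ]
```

View pics/s3.png

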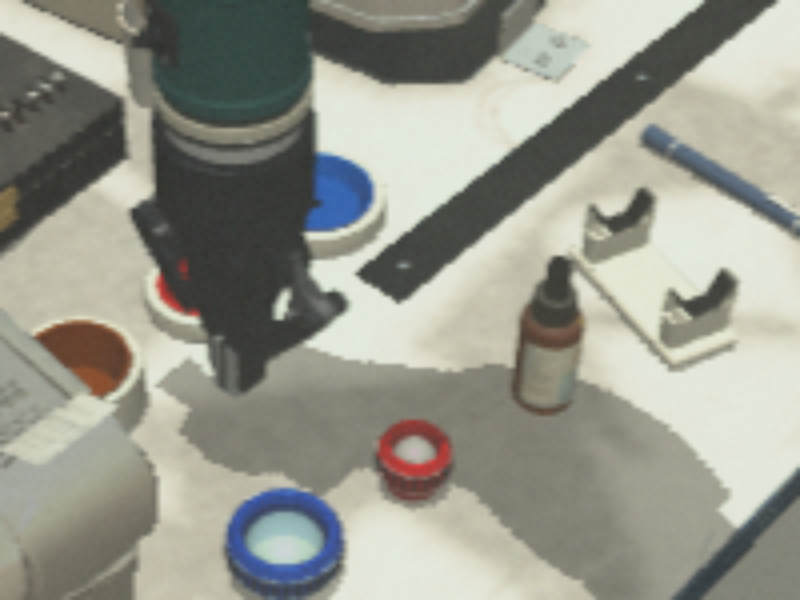

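Run:
```python
from arm import *
t=bot.get_clock(); f0=bot.get_ft_force()[2]
bot.move_linear([.52,-.06,-.022],rate=.2); z=-.022
try:
    while z>-.05:
        z-=.002; bot.move_linear([.52,-.06,z],rate=.05); f=bot.get_ft_force()[2]-f0
        if f>3: break
except Exception as e: print(repr(e))
print(z,f,bot.get_position(),t,bot.get_clock())
bot.move_linear([.52,-.06,.06],rate=.3)
```

```text
-0.030000000000000006 4.953163658756138 [ 0.52026767 -0.06000026 -0.02969171] 19.1667 20.725
```

The shut tips sit about 29 mm above the reported TCP, so I'll correct for that in the arm helpers and go on with the blue lens.

```bash
cat > arm.py <<'E'
import numpy as np
from bench import bot
D=.029   # measured: real shut fingertips lie this far above the reported TCP
def q(deg): a=np.radians(deg)/2; return [np.cos(a),np.sin(a),0,0]
def P(xy,z): return [xy[0],xy[1],z-D]      # z = real height of shut fingertips
def pick(xy,z,a,opening,force,up=.13):
    bot.command_gripper(opening)
    bot.move_pose(P(xy,up),q(a)); bot.move_linear(P(xy,z),rate=.2)
    bot.command_gripper(0,force)
    print("grip",bot.get_opening(),bot.get_grasp_force(),bot.get_position().round(4))
    bot.move_linear(P(xy,up),rate=.2)
    print("lifted",bot.get_opening(),bot.get_grasp_force(),bot.get_clock())
def place(xy,z,a,opening,up=.13,over=.008,stop=2.5,release=True):
    bot.move_pose(P(xy,up),q(a)); bot.move_linear(P(xy,z+over),rate=.15)
    bot.hold(.1); f0=bot.get_ft_force()[2]; h=z+over
    while h>z-.002+1e-6:
        h-=.001; bot.move_linear(P(xy,h),rate=.04); f=bot.get_ft_force()[2]-f0
        if f>stop: break
    print("down: h-z",round(h-z,4),"df",round(f,2),bot.get_clock())
    if release:
        bot.command_gripper(opening); bot.move_linear(P(xy,up),rate=.2)
    print("open",bot.get_opening(),bot.get_clock())
E
python3 - <<'E'
from arm import *
pick((.4464,-.0142),.008,90,.080,30)
E
```

```text
grip 0.05674278163435242 32.118560292492475 [ 0.4471 -0.0144 -0.0198]
lifted 0.05624915279973572 32.10658617991612 24.2417
```

Run:
```python
from vis import *; from arm import *
place((.6095,-.2215),.016,90,.080,release=False)
print(bot.get_opening(),bot.get_grasp_force(),bot.get_position())
S=bot.capture("scene"); cv2.imwrite("pics/s4.png",cv2.resize(S[120:270,260:460],None,fx=4,fy=4)[:,:,::-1])
```

```text
down: h-z 0.001 df 2.78 27.9833
open 0.05649876566075729 27.9833
0.05649876566075729 32.411408627381206 [ 0.60967109 -0.22153273 -0.01169324]
```

View pics/s4.png

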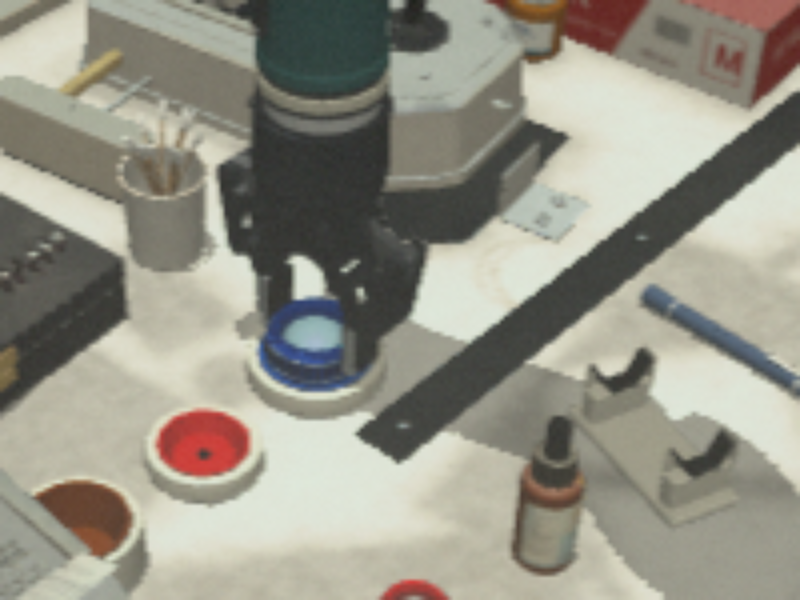

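The lens sits level and centred in the blue dock (about (320,345) in the crop), so I'll release it and move the red lens.

Run:
```python
from vis import *; from arm import *
p=bot.get_position(); bot.command_gripper(.080); bot.move_linear([p[0],p[1],.10],rate=.2)
S=bot.capture("scene"); print(circ("scene",S,(305,175,370,230),blue,.03))
pick((.4351,-.1012),.0115,90,.065,30)
if .032<bot.get_opening()<.045: place((.604,-.1205),.0195,90,.062)
T=bot.capture("top");S=bot.capture("scene")
cv2.imwrite("pics/s5.png",np.hstack([cv2.resize(S[150:300,260:400],None,fx=3,fy=3),cv2.resize(T[200:350,260:380],None,fx=3,fy=3)])[:,:,::-1])
```

```text
(array([ 0.60954454, -0.21221389]), np.float64(0.03983473516262564), 75)
grip 0.03655271167872461 29.6681163366884 [ 0.436  -0.1015 -0.0163]
lifted 0.036312214229476746 30.065485909581184 32.1667
down: h-z 0.001 df 3.17 35.5667
open 0.06188332505814773 36.6333
```

View pics/s5.png

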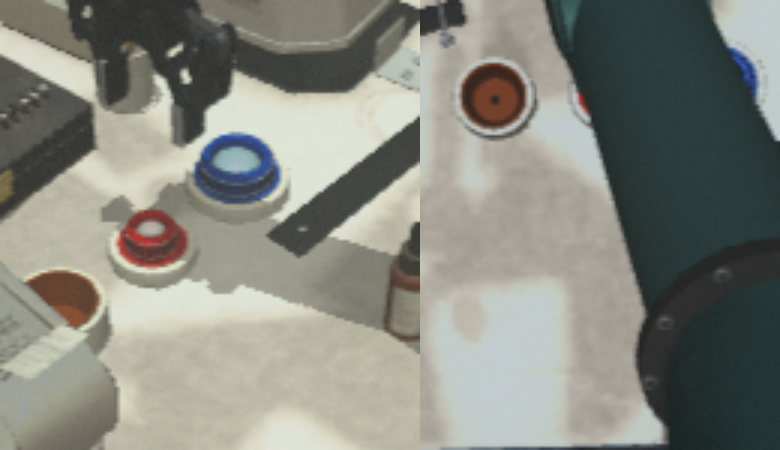

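Both lenses are seated: blue at about (237,160) and red at about (150,235) in the left crop. The bottle is next.

Run:
```python
from vis import *; from arm import *
pick((.4207,-.195),.0355,90,.060,30,up=.15)
if .027<bot.get_opening()<.037: place((.600,-.0205),.0435,90,.055,up=.15,release=False)
S=bot.capture("scene")
cv2.imwrite("pics/s6.png",cv2.resize(S[130:280,230:380],None,fx=4,fy=4)[:,:,::-1])
```

```text
grip 0.03127216544756328 29.555395839270204 [ 0.4218 -0.1953  0.0077]
lifted 0.03135295940206323 29.82532892609015 39.5833
down: h-z 0.001 df 2.95 43.225
open 0.0315960764409331 43.225
```

View pics/s6.png

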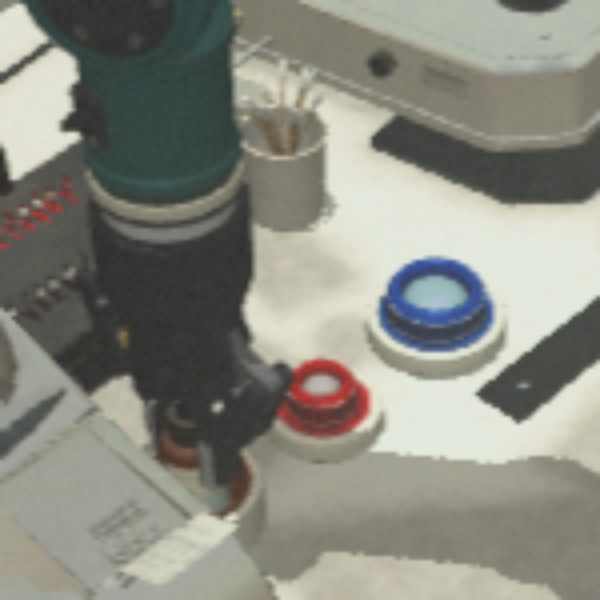

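The bottle is down in the well, with floor contact at the expected height. I'll release it and take the penlight to its rest.

Run:
```python
from vis import *; from arm import *
p=bot.get_position(); bot.command_gripper(.055); bot.move_linear([p[0],p[1],.15],rate=.2)
pick((.437,-.404),.003,-5,.055,30,up=.13)
if .008<bot.get_opening()<.017: place((.4187,-.294),.034,-20,.045,release=False)
print(bot.get_orientation())
S=bot.capture("scene"); cv2.imwrite("pics/s7.png",cv2.resize(S[150:300,270:470],None,fx=4,fy=4)[:,:,::-1])
```

```text
grip 0.011662763088908491 30.21279215812683 [ 0.4376 -0.4046 -0.0248]
lifted 0.010804273785871342 29.562329649925232 48.25
down: h-z -0.001 df 12.46 51.8583
open 0.011557120946565908 51.8583
[ 9.84795052e-01 -1.73719996e-01  2.54560365e-04  6.59125695e-05]
```

View pics/s7.png

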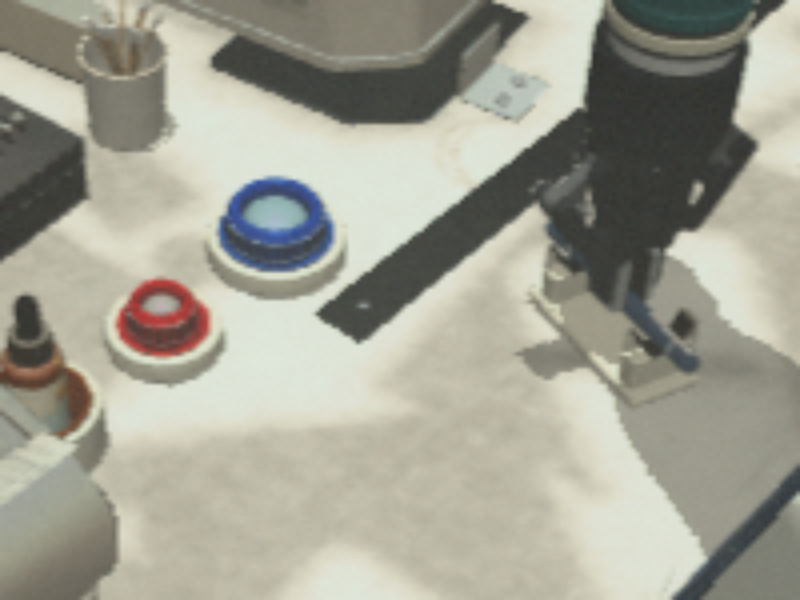

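Bottle and lenses look right. The penlight lies in both notches, and contact came at about the right height. I'll release it, retreat clear and check.

Run:
```python
from vis import *; from arm import *
p=bot.get_position(); bot.command_gripper(.040); bot.move_linear([p[0],p[1],.13],rate=.2)
bot.move_pose([.313,-.654,.202],[.975249,.221108,0,0]); print(bot.get_clock())
T=bot.capture("top");S=bot.capture("scene")
cv2.imwrite("pics/s8.png",np.vstack([cv2.resize(S[170:280,260:460],None,fx=4,fy=4)[:440],cv2.resize(T[205:245,265:465],None,fx=4,fy=4)])[:,:,::-1])
cv2.imwrite("pics/t8.png",cv2.resize(T[205:325,250:450],None,fx=4,fy=4)[:,:,::-1])
```

```text
54.5083
```

View pics/s8.png

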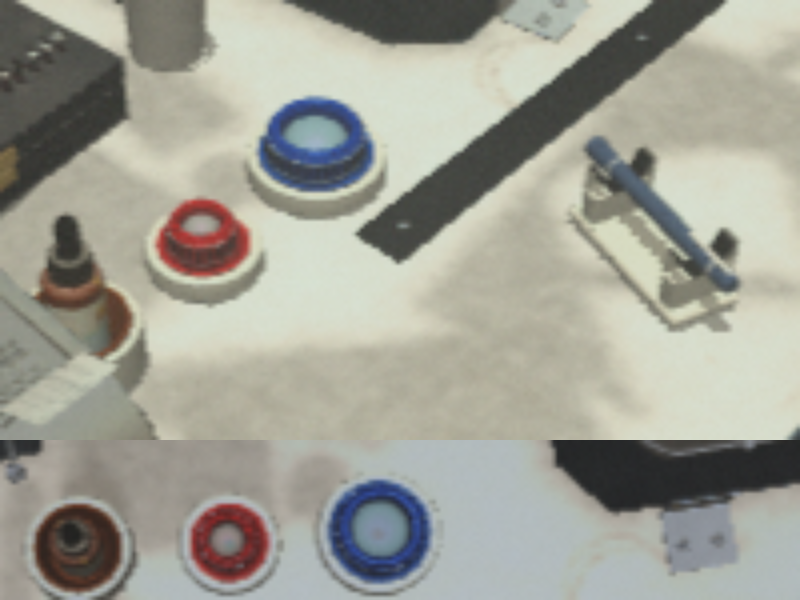

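View pics/t8.png

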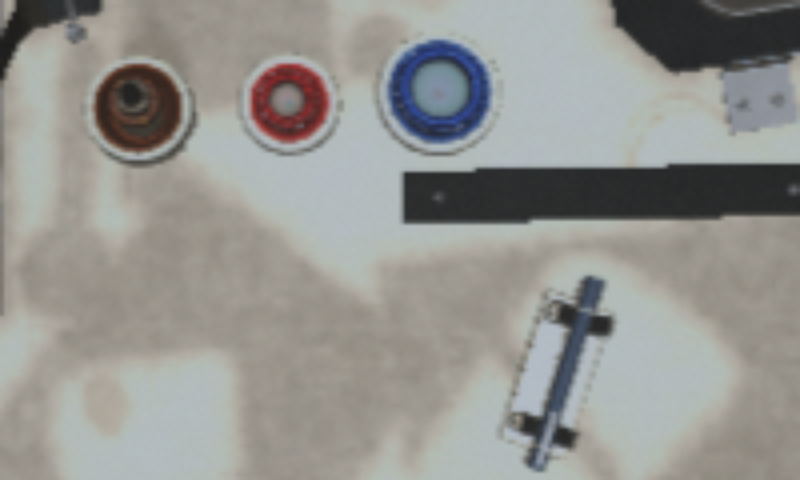

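The final views show the blue lens, red lens and upright bottle each seated in their docks. The penlight lies centred across both notches, and the robot is clear.

```bash
python3 -c "
from bench import bot
print(bot.hand_in())"
```

```text
the job is handed in; nothing more can be done
None
```

All four things are back in their own holders, in the order asked and let go, and the job was handed in at about 55 s of the 90 s; the first grasp of the blue lens closed just above it without moving it and was redone.

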